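Back off the vial feed wheel by one notch

ROBOT

A 6-joint arm with a two-finger parallel gripper is mounted at the origin on the work surface. World frame = base frame: x ahead of the robot, y to its left, z up, the work surface at z = 0. Lengths are in m, angles in rad, forces in N, time in s.
With the tool pointing down it reaches from about 0.3 to 0.875 m from the base axis. Payload 6.4 kg.
Tool frame: the origin (TCP) lies midway between the tips of the shut fingers; the grasp point (between the pads) lies 19 mm behind it; z points along the fingers, y is the line along which they close (so a half turn about z gives the same grasp; the last joint's range is limited). The gripper opens to 85 mm and grips with 20 to 120 N. Pads are 22 mm wide; open, the fingers measure 114 mm over their backs; the gripper's body (76 mm by 85 mm) begins 54 mm behind the grasp point. The pads swing forward as they close: fully open they stand 13 mm farther back than shut.
Start: joints at [0.999, 0.181, 1.607, -0, 1.354, -0.206], TCP at [0.206, 0.537, 0.231] pointing down, gripper open.
Joint ranges: [-2.99, 2.99], [-0.89, 2.07], [0.3, 2.58], [-1.14, 4.28], [0, 2.63], [-3.12, 3.12]. Speed limits (rad/s): [2.57, 2.57, 3.01, 3.14, 3.14, 3.14].

INTERFACE

Orientations are given as a unit quaternion [w, x, y, z].
In Python, from bench import status, camera, ctrl gives the robot as it stands. The module is installed in compiled form; this text tells all that it offers.
- The arm moves only by the shell command python3 -m handwheel 'ROWS'. ROWS is JSON, a list that holds one entry, the list of rows, each a list of 7 numbers: the opening, from -1 (shut) to 1 (fully open), then the shift along the tool's x, y, z in cm, then the turn, a rotation vector about the tool's x, y, z in degrees. A call has 1 to 10 rows; each row is the pose to reach, as a shift and turn from the pose commanded when the call began, along the tool's axes at that moment; what a row does not reach only later rows make up. A row lasts 1/8 s, in which the tool goes at most 62.5 mm and 10.7 degrees, less where a joint would pass 70% of its speed; a pose out of reach is approached as far as the arm can. A call with a gripper value outside its range is refused whole. The fingers move at their own pace and stop on an object; the grip force is fixed at half the most. Time passes only in rows, so rows that repeat a pose let the fingers close. It gives the time, the measured TCP pose, the force, the opening and the grip force at its end, in the units of the state.
- status.get_obs(): the state, without advancing time (a new reading comes with each control period).
- camera(name): name is "scene" or "top"; returns a dict with "frame" (400x640x3 uint8, blue, green, red), "depth" (400x640 float32, m along the optical axis (not along the pixel's ray), 0 where there is no reading), "fx", "fy", "cx", "cy" (pixels), "extrinsics" (4x4, takes a point from camera to world coordinates). Camera axes: x right, y down, z forward; pixel columns grow to the right and rows downward; lengths in m; the calibration is good to about 2 mm. A picture is of the moment at which its call begins.
- ctrl.hand_in(): hands the job in; it is judged then, once.
The state is a dict: "time_s": time; "q": joint angles; "dq": joint speeds; "joint_efforts": joint torques, N m; "eef_pos": TCP position; "eef_rot": TCP orientation; "wrist_force": force on the tool from outside, world axes, zero at the start; "torque": the same for the moment, N m; "opening": opening from 0.0 (shut) to 1.0 (fully open); "grasp_force": force on a finger pad.
Only numpy, scipy, OpenCV 4.12 (cv2) and the standard library are available. Lean on these libraries where they do the work, as an engineer would, in place of code of your own. Each camera call takes 0.05 s, during which the arm holds its last target. There are 200 camera calls.

TASK

The vial feed wheel has been advanced one place too far. With a fingertip, lift the red pawl by its thumb tab and tip it right back so that it stays up, then push the wheel back one notch by one of its pins (clockwise seen from above, so that the orange pin comes to the white pointer), and tip the pawl down again so that its nose is fully home in the new notch. Only push, lightly; pick nothing up, and leave the vials and the other things on the bench where they are.

Things in the scene. Friction and masses are not known exactly. Their poses are not given: they have to be found in the camera images.
- feeder: Fixed round grey base, 300 mm across, 14 mm thick, set anywhere and turned; origin at the centre of its underside, on the wheel's upright axis. +y points from the axis to the pawl, -x to the white pointer.
- wheel_deck (a point): Centre of the top of the flat aluminium wheel's deck, on its axis, 32 mm above the bench. The wheel is 200 mm across; a hub knob 36 mm across rises to 48 mm. On the rim, 78 to 100 mm from the axis, stand eight saw teeth 45 degrees apart, tops at 44 mm. Four push pins, 12 mm across, stand 65 mm from the axis, 90 degrees apart, tops at 77 mm: one with an orange sleeve, three black.
- pointer (a point): Middle of the top of the white pointer block (30 mm radially x 12 mm), fixed on the base 127 mm from the wheel's axis, 40 mm above the bench, with an orange line on top.
- feed_wheel (a joint): Wheel angle, rad: 0 within 0.06 at the start, growing anticlockwise seen from above; one notch back (clockwise) is -0.785, with the orange pin at the pointer. With the pawl down it cannot go back more than about 0.13 from 0. A stiff bearing (0.15 N m, 2 to 3 N at a pin) holds it wherever it is left. A seated nose has about 0.11 rad of play either way.
- orange_pin (a point): Centre of the top of the orange push pin, which turns with the wheel: 65 mm from the axis, 77 mm above the bench, 45 mm above the deck. At the start it stands 45 degrees anticlockwise (seen from above) of the pointer.
- pawl (a joint): Red pawl's angle, rad: 0 down, nose home between two teeth; 1.5 tipped right back against its stop. Pushing the tab away from the wheel lifts it. It swings freely by its own weight (150 g, under 1 N at the tab): past about 0.78 it falls back to 1.5 and stays up, arm upright, tab lying outward. Pushed toward the wheel by the outer face of the upright arm, it falls down again below about 0.78.
- pawl_hinge (a point): Middle of the pawl's level hinge pin, parallel to the feeder's x axis, 132 mm from the wheel's axis toward feeder +y, 52 mm above the bench. Bracket cheeks on both sides, 46 mm over their outsides, reach 60 mm height. The pawl is L-shaped: an arm 14 mm wide, 8 mm thick reaches 51 mm from here toward the wheel, and the thumb tab stands up from here.
- pawl_tab (a point): Middle of the free end of the thumb tab (32 mm wide across feeder x, 6 mm thick), 55 mm from the hinge pin: 107 mm above the bench, upright, when the pawl is down.
- pawl_nose (a point): Middle of the lower end of the pawl's nose (10 mm wide, 16 mm long radially), 89 mm from the wheel's axis when the pawl is down.
- vial_a: white-capped amber vial, 22 mm across, 45 mm tall, standing on the feeder's grey base. Bystander; origin at the centre of its underside.
- vial_b: blue-capped amber vial, 22 mm across, 45 mm tall, standing on the feeder's grey base. Bystander; origin at the centre of its underside.
- amber_bottle: black-capped amber bottle, 68 mm across, 125 mm tall. Bystander; origin at the centre of its underside.
- white_jar: white jar with a red lid, 72 mm across, 75 mm tall. Bystander; origin at the centre of its underside.
- beaker: white ceramic beaker, 72 mm across, 90 mm tall. Bystander; origin at the centre of its underside.
- screwdriver: screwdriver lying flat, 190 mm long. Bystander.
- carton: small cardboard carton, 90 x 120 x 50 mm. Bystander; origin at the centre of its underside.

How it is judged:
On the way, in this order (a step that is already met when the one before it is completed fails the run):
1. the pawl is lifted and tipped back while the wheel is still in its first notch (value of joint pawl above 1.2 rad and value of joint feed_wheel between -0.2 and 0.3 rad), for 0.1 s.
2. with the pawl up, the wheel is turned back one notch (value of joint pawl above 1 rad and value of joint feed_wheel between -0.935 and -0.585 rad), for 0.1 s.
At the end, for the whole second after the job is handed in: The wheel stands at rest one notch back (-0.785 rad, 0.15 further back or 0.20 short at most) and the pawl is fully down in the new notch (under 0.06 rad), at rest (value of joint feed_wheel between -0.935 and -0.585 rad and value of joint pawl below 0.06 rad and velocity of joint feed_wheel between -0.05 and 0.05 rad/s and velocity of joint pawl below 0.05 rad/s); the robot touches nothing.
It fails at once if a bystander is lifted, knocked or moved more than 25 mm (distance of any of vial_a, vial_b, amber_bottle, white_jar, beaker, screwdriver, carton from where it was at the start of the episode above 0.025 m).
It fails at once if the wheel is turned back two notches (value of joint feed_wheel below -1.4 rad).
It fails at once if the wheel is turned on forward by a notch (value of joint feed_wheel above 0.6 rad).
It fails at once if the feeder is gripped hard or forced (over 30 N) (contact force between the fingers and feeder above 30 N).
It also fails if it takes over 53 s, if anything falls off the work surface, if the arm or the gripper's body presses on something with over 40 N, if the wrist force passes 120 N, or if a joint passes its speed limit or range.

## Working session

There is one attempt and no reset: what is moved stays moved. The work goes in short steps, Python scripts to look and compute and a shell command to move; the robot and the scene stay as the last step left them, time stands still between calls to the robot, and variables do not carry over. Pictures are saved under pics/ and viewed, at most 10 in all, crops included, and the job is handed in when it is done.

```bash
mkdir -p pics; python3 - <<'E'
from bench import status, camera
import cv2, numpy as np
o=status.get_obs(); print(o)
for n in("scene","top"):
    c=camera(n); cv2.imwrite(f"pics/{n}0.png",c["frame"]); np.savez(f"{n}0.npz",**c)
    print(n,c["fx"],c["cx"],c["cy"],c["extrinsics"].round(3).tolist())
E
```

```text
{'time_s': 0.0, 'q': array([ 9.98711392e-01,  1.81544305e-01,  1.60802239e+00, -1.70181642e-05,
        1.35379136e+00, -2.06301833e-01]), 'dq': array([ 0.00036522, -0.0007371 , -0.00111011, -0.00091761, -0.00066252,
       -0.00039763]), 'joint_efforts': array([-3.49046240e-04, -4.44903338e+01, -3.51318777e+01, -4.79693263e-04,
        9.56637698e-03,  1.85026573e-05]), 'eef_pos': array([0.20534719, 0.53648448, 0.23037537]), 'eef_rot': array([-3.27246226e-04,  1.81871776e-01,  9.83321859e-01, -8.19837947e-04]), 'wrist_force': array([-0.58887575,  0.35570831,  0.38662555]), 'torque': array([-0.01780854, -0.00182264, -0.06030841]), 'grasp_force': 0.0, 'opening': 0.9986709296243722}
scene 403.4252420318747 315.5456006176947 198.10147991833614 [[-0.366, 0.678, -0.637, 1.177], [0.931, 0.267, -0.249, 0.256], [0.001, -0.684, -0.729, 0.853], [0.0, 0.0, 0.0, 1.0]]
top 497.21145614509203 321.8868176591323 211.4471815287981 [[0.022, -0.98, 0.197, 0.24], [-1.0, -0.023, 0.001, 0.002], [0.003, -0.197, -0.98, 1.458], [0.0, 0.0, 0.0, 1.0]]
```

View pics/scene0.png

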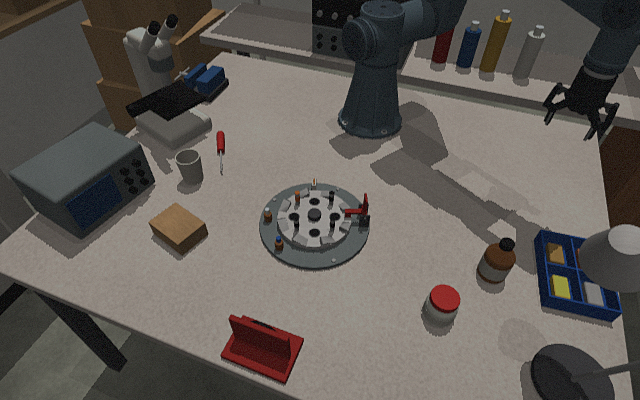

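View pics/top0.png

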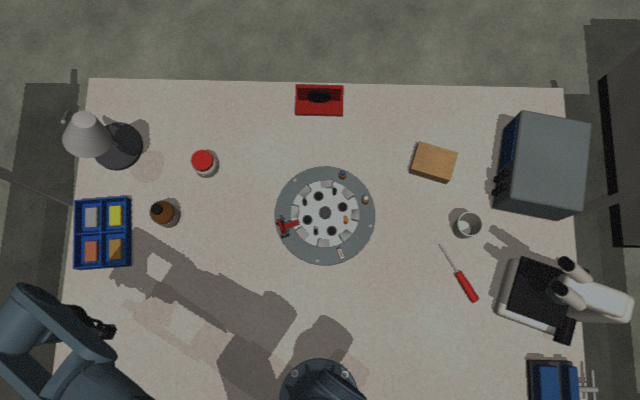

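The top view shows the feeder at about (325,215), with the red pawl on its left (285,226), the white pointer at (340,254) and the orange pin at about (346,219). The vials are at (342,175) and (365,200).

```bash
cat > h.py <<'E'
import numpy as np, cv2
def ray(c,uv,z):
    uv=np.atleast_2d(uv).astype(float); T=c["extrinsics"]
    d=np.c_[(uv[:,0]-c["cx"])/c["fx"],(uv[:,1]-c["cy"])/c["fy"],np.ones(len(uv))]@T[:3,:3].T
    return T[:3,3]+d*((z-T[2,3])/d[:,2])[:,None]
def pix(c,P):
    T=np.linalg.inv(c["extrinsics"]); p=np.atleast_2d(P)@T[:3,:3].T+T[:3,3]
    return np.c_[p[:,0]/p[:,2]*c["fx"]+c["cx"],p[:,1]/p[:,2]*c["fy"]+c["cy"]]
def cloud(c):
    v,u=np.mgrid[:400,:640]; d=c["depth"]
    p=np.stack([(u-c["cx"])/c["fx"]*d,(v-c["cy"])/c["fy"]*d,d],-1)
    return p@c["extrinsics"][:3,:3].T+c["extrinsics"][:3,3]
E
python3 - <<'E'
from h import *
out=[]
for n,(x,y,w,h) in dict(top=(265,155,120,120),scene=(245,165,140,110)).items():
    c=np.load(n+"0.npz"); f=c["frame"]; P=cloud(c)
    hsv=cv2.cvtColor(f,cv2.COLOR_BGR2HSV).astype(int); H,S,V=hsv[...,0],hsv[...,1],hsv[...,2]
    roi=np.zeros(H.shape,bool); roi[y:y+h,x:x+w]=1
    for nm,m in dict(red=((H<6)|(H>172))&(S>130)&(V>50),orange=(H>=6)&(H<20)&(S>120)&(V>60)).items():
        k,L,st,ce=cv2.connectedComponentsWithStats((m&roi).astype(np.uint8))
        for i in range(1,k):
            if st[i,4]>3:
                q=P[L==i]; t=q[q[:,2]>q[:,2].max()-.006]
                print(n,nm,ce[i].round(1),st[i,4],"zmax",q[:,2].max().round(3),"topmean",t.mean(0).round(3),"mean",q.mean(0).round(3))
    z=P[...,2]; m=roi&(z>.009)&(z<.019)
    # base outline: hull of base points
    q=P[m][:,:2]; q=q[np.linalg.norm(q-np.median(q,0),axis=1)<.16]
    (cx,cy),r=cv2.minEnclosingCircle(q.astype(np.float32)); print(n,"base",cx,cy,r)
    m=roi&(z>.060)&(z<.09); k,L,st,ce=cv2.connectedComponentsWithStats(m.astype(np.uint8))
    for i in range(1,k): print(n,"tall",P[L==i].mean(0).round(3),st[i,4],ce[i].round(0))
    cr=cv2.resize(f[y:y+h,x:x+w],(int(w*500/h),500),interpolation=cv2.INTER_CUBIC); out.append(cr)
cv2.imwrite("pics/crop.png",cv2.resize(cv2.hconcat(out),(800,int(800*500/(out[0].shape[1]+out[1].shape[1])))))
E
```

```text
top red [286.6 225.1] 124 zmax 0.11 topmean [0.471 0.119 0.107] mean [0.478 0.103 0.068]
top orange [342.  175.6] 16 zmax 0.052 topmean [ 0.633 -0.049  0.048] mean [ 0.634 -0.053  0.043]
top orange [364.3 200.8] 16 zmax 0.044 topmean [ 0.559 -0.12   0.041] mean [ 0.559 -0.119  0.041]
top orange [345.4 219.9] 19 zmax 0.086 topmean [ 0.495 -0.062  0.083] mean [ 0.495 -0.063  0.077]
top base 0.5125893354415894 -0.0037078929599374533 0.1585719734430313
top tall [ 0.639 -0.053  0.061] 4 [342. 172.]
top tall [ 0.58  -0.029  0.075] 24 [334. 190.]
top tall [ 0.562 -0.12   0.062] 7 [365. 198.]
top tall [ 0.569 -0.122  0.06 ] 1 [366. 196.]
top tall [0.546 0.056 0.075] 24 [304. 201.]
top tall [ 0.495 -0.062  0.076] 23 [345. 220.]
top tall [0.492 0.123 0.061] 2 [280. 220.]
top tall [0.491 0.089 0.061] 1 [292. 221.]
top tall [0.487 0.077 0.061] 4 [296. 222.]
top tall [0.484 0.137 0.06 ] 1 [275. 223.]
top tall [0.487 0.131 0.061] 1 [277. 222.]
top tall [0.482 0.128 0.061] 1 [278. 224.]
top tall [0.473 0.125 0.061] 1 [279. 227.]
top tall [0.459 0.113 0.065] 29 [283. 232.]
top tall [0.473 0.096 0.06
[... 615 characters left out ...]
.072]
scene orange [296.8 198.7] 18 zmax 0.067 topmean [ 0.502 -0.063  0.064] mean [ 0.502 -0.063  0.058]
scene orange [267.3 214.4] 20 zmax 0.043 topmean [ 0.569 -0.12   0.04 ] mean [ 0.567 -0.121  0.038]
scene orange [278.7 242.7] 23 zmax 0.853 topmean [1.177 0.256 0.853] mean [ 0.665 -0.039  0.074]
scene base 0.5296534895896912 -0.001623004674911499 0.14883126318454742
scene tall [ 0.499 -0.063  0.071] 36 [297. 194.]
scene tall [0.465 0.022 0.071] 35 [331. 194.]
scene tall [0.482 0.12  0.074] 33 [364. 208.]
scene tall [0.492 0.128 0.06 ] 1 [366. 215.]
scene tall [ 0.584 -0.029  0.071] 37 [296. 221.]
scene tall [0.55  0.055 0.072] 35 [332. 220.]
scene tall [0.5   0.117 0.06 ] 1 [361. 216.]
```

View pics/crop.png

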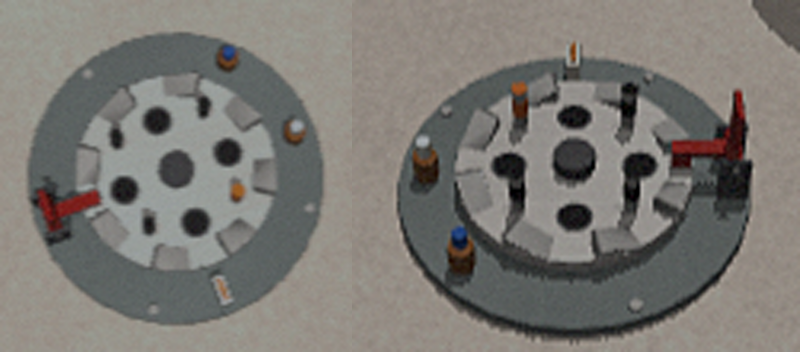

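The crop confirms the frame. The axis is at about (0.522,-0.0035), feeder +y is about 112.5° in world, and the pointer and orange pin agree with that. I'll shut the fingers and go above the inner side of the tab, with tool x along feeder +y.

```bash
python3 -m handwheel '[[[-1,-5,-4,0,0,0,10],[-1,-10,-7.5,0,0,0,20],[-1,-15,-11.3,0,0,0,30],[-1,-20,-15,0,0,0,40],[-1,-25,-19,0,0,0,46.5],[-1,-30,-22.6,1,0,0,46.5],[-1,-35,-26.4,2,0,0,46.5],[-1,-40,-30.2,2,0,0,46.5],[-1,-41.6,-31.4,2,0,0,46.5],[-1,-41.6,-31.4,2,0,0,46.5]]]'; python3 -m handwheel '[[[-1,0,0,0,0,0,0],[-1,0,0,0,0,0,0]]]'
python3 - <<'E'
from h import *
from bench import camera,status
o=status.get_obs(); w,x,y,z=o["eef_rot"]; from scipy.spatial.transform import Rotation as R
r=R.from_quat([x,y,z,w]).as_matrix(); print(r.round(3).tolist())
c=camera("scene"); u,v=pix(c,o["eef_pos"])[0].astype(int); print(u,v)
cv2.imwrite("pics/s1.png",cv2.resize(c["frame"][90:270,230:470],(800,600)))
E
```

```text
time_s: 1.35
eef_pos: [0.4822, 0.0934, 0.2108]
eef_rot: [-0.0, 0.557, 0.831, -0.0]
wrist_force: [-0.6, 0.2, -0.5]
opening: 0.0
grasp_force: 0.0
time_s: 1.6
eef_pos: [0.4812, 0.096, 0.2112]
eef_rot: [-0.0, 0.555, 0.832, -0.0]
wrist_force: [-0.5, -0.4, -0.6]
opening: 0.001
grasp_force: 0.0
[[-0.385, 0.923, -0.0], [0.923, 0.385, 0.0], [0.0, -0.0, -1.0]]
360 166
```

View pics/s1.png

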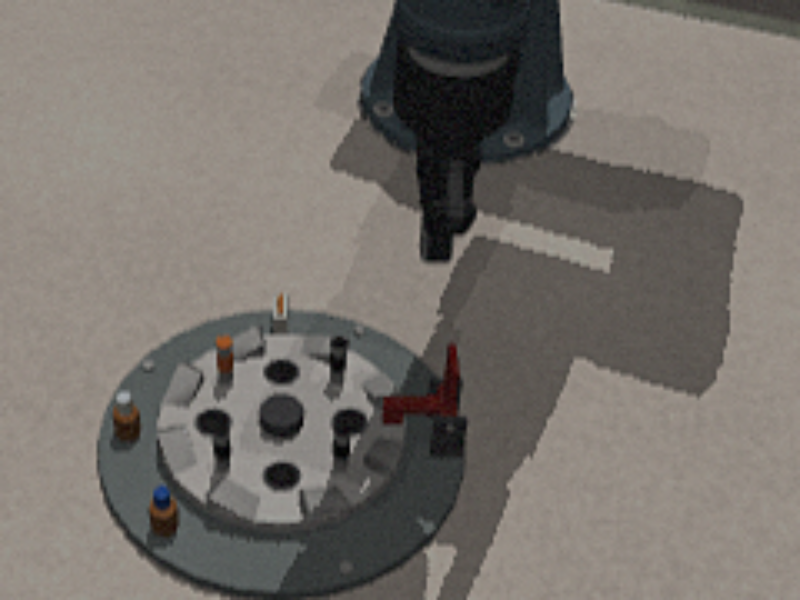

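The shut fingers hang just inboard of the pawl tab (430,250 in the crop), with the pawl down below them. Next I descend and push outward.

```bash
python3 -m handwheel '[[[-1,-0.3,0,5,0,0,0],[-1,-0.3,0,9,0,0,0],[-1,-0.3,0,11.5,0,0,0],[-1,-0.3,0,12.8,0,0,0],[-1,-0.3,0,12.8,0,0,0],[-1,-0.3,0,12.8,0,0,0]]]'; python3 -m handwheel '[[[-1,0.6,0,0,0,0,0],[-1,1.2,0,0,0,0,0],[-1,1.8,0,0,0,0,0],[-1,2.4,0,0,0,0,0],[-1,2.8,0,0,0,0,0],[-1,3.2,0,0,0,0,0],[-1,3.6,0,0,0,0,0],[-1,4.0,0,0,0,0,0],[-1,4.4,0,0,0,0,0]]]'
```

```text
time_s: 2.4
eef_pos: [0.4839, 0.0924, 0.0845]
eef_rot: [0.001, 0.555, 0.832, 0.001]
wrist_force: [0.4, 0.6, -0.0]
opening: 0.0
grasp_force: 0.0
time_s: 3.52
eef_pos: [0.466, 0.1331, 0.0832]
eef_rot: [-0.0, 0.555, 0.832, -0.0]
wrist_force: [-0.3, -0.0, -0.9]
opening: 0.001
grasp_force: 0.1
```

```bash
python3 -m handwheel '[[[-1,0.4,0,0,0,0,0],[-1,0.8,0,0,0,0,0],[-1,1.2,0,0,0,0,0],[-1,1.6,0,0,0,0,0],[-1,2.0,0,0,0,0,0],[-1,2.4,0,0,0,0,0],[-1,2.4,0,0,0,0,0],[-1,2.4,0,0,0,0,0]]]'
python3 - <<'E'
from h import *
from bench import camera
a=camera("scene")["frame"][140:290,230:430]; cv2.imwrite("pics/s2.png",cv2.resize(a,(800,600)))
E
```

```text
time_s: 4.53
eef_pos: [0.457, 0.155, 0.0833]
eef_rot: [0.0, 0.555, 0.832, -0.0]
wrist_force: [0.1, -0.7, 0.4]
opening: -0.003
grasp_force: 0.0
```

View pics/s2.png

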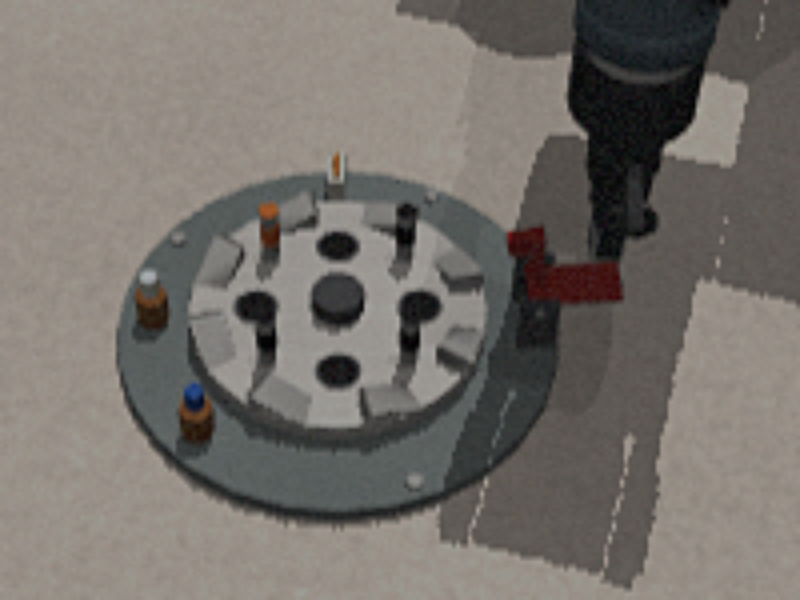

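The pawl is tipped right back: arm upright at (525,260), tab lying outward. The wheel hasn't moved. Now I lift, turn the tool 22.5° and go above the spot behind the orange pin.

```bash
python3 -m handwheel '[[[-1,0,0,-5,0,0,0],[-1,0,0,-9,0,0,0],[-1,-5,-0.8,-9,0,0,-10],[-1,-10,-1.6,-9,0,0,-20],[-1,-15,-2.4,-9,0,0,-22.5],[-1,-20,-3.2,-9,0,0,-22.5],[-1,-24.3,-3.8,-9,0,0,-22.5],[-1,-24.3,-3.8,-9,0,0,-22.5],[-1,-24.3,-3.8,-9,0,0,-22.5]]]'
python3 - <<'E'
from h import *
from bench import camera
for n in("scene","top"):
    c=camera(n); f=c["frame"]; P=cloud(c); z=P[...,2]; d=np.linalg.norm(P[...,:2]-[.522,-.0035],axis=-1)
    H,S,V=cv2.split(cv2.cvtColor(f,cv2.COLOR_BGR2HSV).astype(int)) if 0 else np.moveaxis(cv2.cvtColor(f,cv2.COLOR_BGR2HSV).astype(int),2,0)
    m=(H>=6)&(H<20)&(S>120)&(V>50)&(d<.085)&(z>.05)&(z<.09); print(n,m.sum(),P[m].mean(0).round(4))
E
```

```text
time_s: 5.7
eef_pos: [0.5145, -0.0837, 0.173]
eef_rot: [-0.001, 0.383, 0.924, 0.0]
wrist_force: [-0.3, 0.8, -0.6]
opening: -0.001
grasp_force: 0.0
scene 32 [ 0.4993 -0.0631  0.0668]
top 5 [ 0.4988 -0.0651  0.0796]
```

```bash
python3 -m handwheel '[[[-1,0,0,4,0,0,0],[-1,0,0,8,0,0,0],[-1,0,0,10.5,0,0,0],[-1,0,0,11.9,0,0,0],[-1,0,0,11.9,0,0,0]]]'; python3 -m handwheel '[[[-1,0.6,0,0,0,0,0],[-1,1.2,0,0,0,0,0],[-1,1.8,0,0,0,0,0],[-1,2.4,0,0,0,0,0],[-1,3.0,0,0,0,0,0],[-1,3.5,0,0,0,0,0],[-1,4.0,0,0,0,0,0],[-1,4.4,0,0,0,0,0],[-1,4.8,0,0,0,0,0],[-1,5.0,0,0,0,0,0]]]'; python3 -m handwheel '[[[-1,0,0,0,0,0,0]]]'
cat > pins.py <<'E'
from h import *
from bench import camera
import sys
C=np.array([.523,-.0035])
for n in("scene","top"):
    c=camera(n); f=c["frame"]; P=cloud(c); z=P[...,2]; r=P[...,:2]-C; d=np.linalg.norm(r,axis=-1)
    H,S,V=np.moveaxis(cv2.cvtColor(f,cv2.COLOR_BGR2HSV).astype(int),2,0)
    m=(H>=6)&(H<20)&(S>120)&(V>50)&(d<.085)&(z>.045)&(z<.09)
    for nm,mm in(("orange",m),("tall",(d<.08)&(z>.062)&(z<.09))):
        k,L,st,ce=cv2.connectedComponentsWithStats(mm.astype(np.uint8))
        for i in range(1,k):
            if st[i,4]>5:
                p=P[L==i].mean(0); a=np.degrees(np.arctan2(p[1]-C[1],p[0]-C[0]))-22.5
                print(n,nm,st[i,4],p.round(3),"feeder angle",round(a%360,1),"r",np.linalg.norm(p[:2]-C).round(3))
if len(sys.argv)>1: cv2.imwrite(sys.argv[1],cv2.resize(camera("scene")["frame"][140:290,230:430],(800,600)))
E
python3 pins.py pics/s3.png
```

```text
time_s: 6.42
eef_pos: [0.5145, -0.0832, 0.0538]
eef_rot: [-0.001, 0.382, 0.924, 0.0]
wrist_force: [-0.2, 0.5, 0.4]
opening: 0.002
grasp_force: 0.0
time_s: 7.68
eef_pos: [0.4797, -0.0483, 0.0543]
eef_rot: [0.0, 0.382, 0.924, 0.0]
wrist_force: [3.7, -0.4, 0.1]
opening: -0.003
grasp_force: 1.4
time_s: 7.8
eef_pos: [0.4792, -0.0483, 0.0541]
eef_rot: [-0.0, 0.382, 0.924, 0.0]
wrist_force: [2.5, 0.4, -0.5]
opening: 0.001
grasp_force: 0.6
scene orange 14 [ 0.471 -0.034  0.058] feeder angle 187.5 r 0.06
scene tall 53 [ 0.488 -0.043  0.072] feeder angle 206.2 r 0.053
scene tall 31 [0.492 0.052 0.072] feeder angle 96.7 r 0.063
scene tall 33 [ 0.558 -0.06   0.072] feeder angle 279.3 r 0.066
scene tall 37 [0.581 0.029 0.072] feeder angle 7.1 r 0.066
top tall 23 [0.577 0.03  0.075] feeder angle 9.3 r 0.063
top tall 6 [ 0.461 -0.035  0.074] feeder angle 184.3 r 0.069
```

View pics/s3.png

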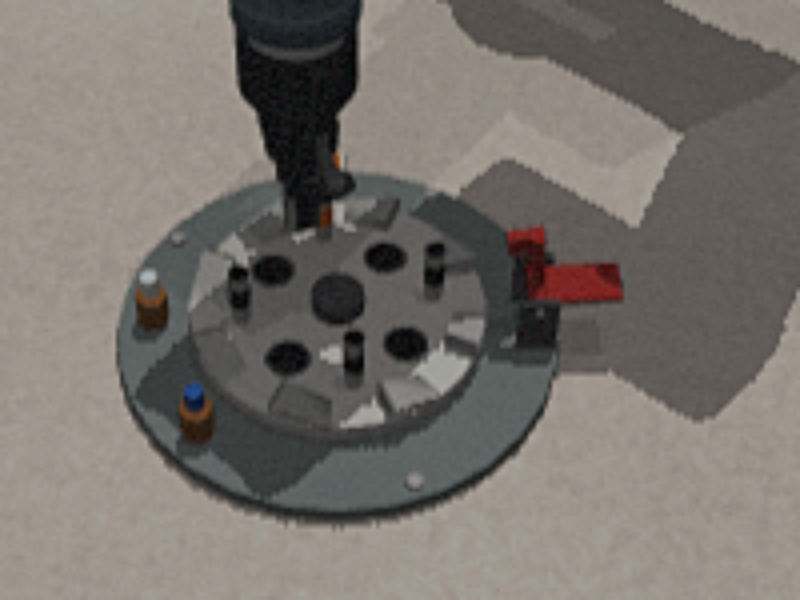

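The wheel has turned with the pawl still up. The pins read about 97°, 8° and 279°, so roughly 8° (about 9 mm) remains. Next comes the rest of the push.

```bash
python3 -m handwheel '[[[-1,0.3,0,0,0,0,0],[-1,0.6,0,0,0,0,0],[-1,0.9,0,0,0,0,0],[-1,0.9,0,0,0,0,0],[-1,0.9,0,0,0,0,0]]]'; python3 -m handwheel '[[[-1,-0.6,0,0,0,0,0],[-1,-1.0,0,0,0,0,0],[-1,-1.0,0,-4,0,0,0],[-1,-1.0,0,-9,0,0,0],[-1,-1.0,0,-12,0,0,0],[-1,-6,0,-12,0,0,0],[-1,-10,0,-12,0,0,0],[-1,-10,0,-12,0,0,0]]]'; python3 pins.py
```

```text
time_s: 8.57
eef_pos: [0.4728, -0.0422, 0.0542]
eef_rot: [-0.0, 0.382, 0.924, -0.0]
wrist_force: [1.7, -1.1, 1.6]
opening: -0.004
grasp_force: 0.5
time_s: 9.57
eef_pos: [0.5452, -0.1151, 0.1741]
eef_rot: [0.0, 0.383, 0.924, -0.0]
wrist_force: [-0.4, -0.9, -0.1]
opening: -0.003
grasp_force: 0.0
scene orange 12 [ 0.461 -0.029  0.076] feeder angle 180.2 r 0.068
scene orange 17 [ 0.467 -0.027  0.056] feeder angle 180.8 r 0.061
scene tall 29 [ 0.464 -0.028  0.072] feeder angle 180.5 r 0.064
scene tall 33 [0.5   0.056 0.072] feeder angle 88.5 r 0.064
scene tall 31 [ 0.549 -0.064  0.073] feeder angle 270.9 r 0.066
scene tall 35 [0.585 0.02  0.072] feeder angle 358.5 r 0.066
top tall 20 [0.582 0.021 0.076] feeder angle 0.1 r 0.064
top tall 23 [0.497 0.056 0.078] feeder angle 91.0 r 0.065
```

The orange pin is at the pointer, within about 1°. Next I go to the outer side of the upright arm to tip it down.

```bash
python3 -m handwheel '[[[-1,5,2.5,0,0,0,8],[-1,10,5,0,0,0,16],[-1,15,7.6,0,0,0,22.5],[-1,20,10.1,0,0,0,22.5],[-1,24.8,12.6,0,0,0,22.5],[-1,24.8,12.6,0,0,0,22.5],[-1,24.8,12.6,0,0,0,22.5]]]'; python3 -m handwheel '[[[-1,0,0,4,0,0,0],[-1,0,0,7.5,0,0,0],[-1,0,0,9.6,0,0,0],[-1,0,0,9.6,0,0,0],[-1,0,0,9.6,0,0,0]]]'
python3 - <<'E'
from bench import status
import numpy as np
p=status.get_obs()["eef_pos"]; d=p[:2]-[.522,-.0035]; print(d@[.924,.382],d@[-.382,.924],p[2])
E
```

```text
time_s: 10.55
eef_pos: [0.4569, 0.1516, 0.1743]
eef_rot: [0.0, 0.555, 0.832, -0.0]
wrist_force: [-0.2, -0.6, -0.2]
opening: -0.001
grasp_force: 0.0
time_s: 11.18
eef_pos: [0.4584, 0.1507, 0.0791]
eef_rot: [0.0, 0.556, 0.831, 0.0]
wrist_force: [0.9, 0.4, 0.1]
opening: -0.001
grasp_force: 0.0
9.982257990527118e-05 0.1667680867283867 0.0791110328473798
```

Push inward to TCP radius of about 102 mm (‑6.5 cm), then raise.

```bash
python3 -m handwheel '[[[-1,-1,0,0,0,0,0],[-1,-2,0,0,0,0,0],[-1,-2.6,0,0,0,0,0],[-1,-3.2,0,0,0,0,0],[-1,-3.8,0,0,0,0,0],[-1,-4.4,0,0,0,0,0],[-1,-5,0,0,0,0,0],[-1,-5.6,0,0,0,0,0],[-1,-6.2,0,0,0,0,0],[-1,-6.5,0,0,0,0,0]]]'; python3 -m handwheel '[[[-1,0,0,0,0,0,0],[-1,0,0,0,0,0,0],[-1,0,0,-4,0,0,0],[-1,0,0,-9,0,0,0],[-1,0,0,-14,0,0,0],[-1,0,-6,-16,0,0,0],[-1,0,-12,-16,0,0,0],[-1,0,-18,-16,0,0,0],[-1,0,-18,-16,0,0,0],[-1,0,-18,-16,0,0,0]]]'; python3 pins.py pics/s4.png
python3 - <<'E'
from h import *
from bench import camera
for n in("scene","top"):
    c=camera(n);P=cloud(c);H,S,V=np.moveaxis(cv2.cvtColor(c["frame"],cv2.COLOR_BGR2HSV).astype(int),2,0)
    r=P[...,:2]-[.522,-.0035]; y=r@[-.382,.924]; z=P[...,2]
    m=((H<6)|(H>172))&(S>120)&(V>35)&(np.linalg.norm(r,axis=-1)<.2)&(z<.15)
    a=m&(y<.115); print(n,m.sum(),"arm n,z",a.sum(),np.median(z[a]).round(4),"ymin",y[m].min().round(3),"zmax",z[m].max().round(3),"tab y",y[m&(z>.09)].mean().round(4))
E
```

```text
time_s: 12.42
eef_pos: [0.4827, 0.091, 0.0783]
eef_rot: [0.0, 0.555, 0.832, 0.0]
wrist_force: [-0.1, -0.7, -0.2]
opening: -0.001
grasp_force: 0.0
time_s: 13.68
eef_pos: [0.3168, 0.0223, 0.2389]
eef_rot: [0.001, 0.556, 0.831, 0.0]
wrist_force: [-0.7, -0.4, -0.2]
opening: -0.001
grasp_force: 0.0
scene orange 13 [ 0.461 -0.029  0.076] feeder angle 180.3 r 0.067
scene orange 17 [ 0.468 -0.028  0.058] feeder angle 181.3 r 0.06
scene tall 29 [ 0.464 -0.028  0.072] feeder angle 180.4 r 0.064
scene tall 34 [0.5   0.057 0.072] feeder angle 88.2 r 0.064
scene tall 34 [ 0.549 -0.064  0.072] feeder angle 271.1 r 0.066
scene tall 34 [0.585 0.02  0.072] feeder angle 358.5 r 0.066
top orange 16 [ 0.46  -0.028  0.077] feeder angle 179.0 r 0.067
top tall 23 [0.581 0.021 0.076] feeder angle 0.7 r 0.063
top tall 22 [ 0.546 -0.063  0.076] feeder angle 268.5 r 0.064
top tall 24 [0.496 0.056 0.078] feeder angle 91.4 r 0.065
top tall 20 [ 0.461 -0.028  0.077] feeder angle 178.9 r 0.066
scene 177 arm n,z 81 0.0535 ymin 0.08 zmax 0.107 tab y 0.1303
top 122 arm n,z 51 0.0563 ymin 0.082 zmax 0.112 tab y 0.1321
```

View pics/s4.png

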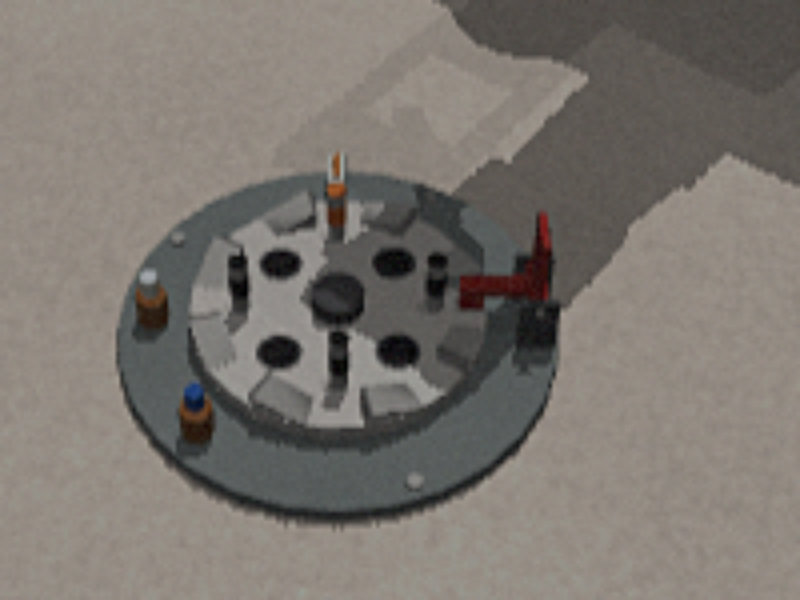

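The pawl is down (arm level at (490,288), tab upright at (543,255)), and the orange pin is at the pointer. I'll compare with the seated pawl in the first images before handing in.

```bash
python3 - <<'E'
from h import *
from bench import camera
for n in("scene","top"):
  for c in(np.load(n+"0.npz"),camera(n)):
    P=cloud(c);H,S,V=np.moveaxis(cv2.cvtColor(c["frame"],cv2.COLOR_BGR2HSV).astype(int),2,0)
    r=P[...,:2]-[.522,-.0035]; y=r@[-.382,.924]; z=P[...,2]
    m=((H<6)|(H>172))&(S>120)&(V>35)&(np.linalg.norm(r,axis=-1)<.2)&(z<.15)
    a=m&(y<.115)&(z>.05); f=np.polyfit(y[a],z[a],1); print(n,a.sum(),z[a].mean().round(4),"slope",f[0].round(3),"tab y",y[m&(z>.09)].mean().round(4))
    v,u=np.nonzero(m); print(u.min(),u.max(),v.min(),v.max(),u.mean().round(2),v.mean().round(2))
E
```

```text
scene 63 0.0544 slope -0.037 tab y 0.13
295 367 193 216 356.91 208.74
scene 61 0.054 slope -0.012 tab y 0.1301
267 367 193 247 354.76 209.42
top 52 0.0565 slope -0.031 tab y 0.1321
278 298 220 233 286.46 225.13
top 51 0.0564 slope 0.034 tab y 0.1321
278 298 220 233 286.45 225.0
```

The pawl matches its seated pose at the start to within a fraction of a pixel, so I'm handing in.

```bash
python3 -c "
from bench import ctrl; print(ctrl.hand_in())"
```

```text
the job is handed in; nothing more can be done
None
```

I tipped the pawl up, pushed the wheel back one notch so the orange pin is within about 1° of the pointer, and tipped the pawl down again; the images show it seated as at the start. I handed the job in, but no verdict came back.

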